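# Run the load rheostat to its end stop

## Robot

A 6-joint arm with a two-finger parallel gripper is mounted at the origin on the work surface. World frame = base frame: x ahead of the robot, y to its left, z up, the work surface at z = 0. Lengths are in mm, angles in degrees, forces in N, time in s.
With the tool pointing down it reaches from about 350 to 850 mm from the base axis. Payload 8.1 kg.
Tool frame: the origin (TCP) lies where the fingers leave the gripper's body, on its centre line; the fingertips stand 73 mm ahead of it and the grasp point (between the pads) lies 54 mm ahead of it; z points along the fingers, y is the line along which they close (so a half turn about z gives the same grasp; the last joint's range is limited). The gripper opens to 85 mm and grips with 20 to 120 N. Pads are 22 mm wide; open, the fingers measure 114 mm over their backs; the gripper's body (76 mm by 85 mm) begins 54 mm behind the grasp point. The pads swing forward as they close: fully open they stand 13 mm farther back than shut.
Start: joints at [-73.132, 7.471, 85.268, -0, 87.261, -4.893], TCP at [222.461, -557.241, 303.892] pointing down, gripper open.
Joint ranges: [-169.43, 169.43], [-51.17, 129.36], [1.28, 143.12], [-76.62, 256.62], [0, 156.53], [-152.29, 152.29]. Speed limits (degrees/s): [136.94, 136.94, 159.86, 180, 180, 180].

## Interface

Orientations are given as [roll, pitch, yaw] about the fixed x, y, z axes, in that order (R = Rz(yaw) Ry(pitch) Rx(roll)).
In Python, from bench import sense, optics, r gives the robot as it stands.
- The arm moves only by the tool servo_tool, never from a script. Its argument "plan" is a list that holds one entry, the list of rows, each a list of 5 numbers: the shift along the world's x, y, z in m, then the turn about the world's z in degrees, then the finger opening in m, from 0 to 0.0854. A call has 1 to 10 rows; each row shifts and turns the commanded pose from where the row before left it; what a row does not reach is not made up. A row lasts 1/10 s, in which the tool goes at most 50 mm and 8.59 degrees, less where a joint would pass 70% of its speed; a pose out of reach is approached as far as the arm can. A call is refused whole if a number of a shift passes 0.05 or a number of a turn 8.59, either way. A call with a gripper value outside its range is refused whole. The fingers move at their own pace and stop on an object; "force" is the grip in N (left out, the last holds). Time passes only in rows, so rows that do not move let the fingers close. It gives the time, the measured TCP pose, the force, the opening and the grip force at its end, in the units of the state.
- sense(): the state, without advancing time (a new reading comes with each control period).
- optics.snapshot(name): name is "side" or "top" or "wrist"; returns a dict with "frame" (480x640x3 uint8, blue, green, red), "fx", "fy", "cx", "cy" (pixels), "cam_to_world" (4x4, takes a point from camera to world coordinates). Camera axes: x right, y down, z forward; pixel columns grow to the right and rows downward; lengths in mm; the calibration is good to about 2 mm. A picture is of the moment at which its call begins. There is no depth.
- r.hand_in(): hands the job in; it is judged then, once.
The state is a dict: "time": time; "joint_pos": joint angles; "qd": joint speeds; "joint_efforts": joint torques, N m; "tool_pos": TCP position; "tcp_rot": TCP orientation; "ft_force": force on the tool from outside, world axes, zero at the start; "wrist_torque": the same for the moment, N m; "finger_gap": finger opening in mm; "grip_force": force on a finger pad.
Only numpy, scipy, OpenCV 4.12 (cv2) and the standard library are available. Lean on these libraries where they do the work, as an engineer would, in place of code of your own. Each camera call takes 0.05 s, during which the arm holds its last target. There are 200 camera calls.

## Task

Two slide rheostats stand on the lab bench. Before the test supply is switched on, put the one with the flat blade grip at the end of its range: slide its grip along the track, towards the end that carries the two brass binding posts, until it is home against the end plate. Leave the slide of the other rheostat, with the round grip, where it is set, and let go of everything at the end.

Things in the scene. Friction and masses are not known exactly. Their poses are not given: they have to be found in the camera images.
- blade_rheostat: Rheostat to set, fixed, any yaw: grey base 85 x 250 x 12 mm (x, y, z), wire-wound tube d 50 between steel end plates 70 wide, 5 thick, 88 high (above bench), inner faces at y = -78 and +78. Two brass posts, d 18, tops 46 above bench, at y = +105, x = -22 and +22, outside the +y plate only. Origin: centre of the underside, on the bench; y along the track, z up. The other is built alike.
- blade_grip (a joint): Blade grip along its track, m: 0 at the end without posts, 0.120 (hard stop) when its carriage meets the end plate by the posts. Grows along the rheostat's +y; carriage centre at y = joint - 0.060. Steady friction of about 3 N, no spring or detent; stays where left. Starts between 0 and 0.070.
- blade_top (a point): Centre of the blade grip's top, 135 mm above the bench; moves with it, axes as the rheostat's. Upright black blade 12 mm thick (rheostat's x), 34 long (along the track, y), 43 tall, on an aluminium carriage 30 (x) by 36 (y) mm whose top is 92 mm above the bench. Both broad faces are free over their full height: pinch across the 12 mm from above.
- round_top (a point): Centre of the round grip's top on the other rheostat (leave it as set): upright black cylinder 34 mm across, 43 tall, on the same kind of carriage, top 135 mm above the bench. It slides as easily, along its own track. That rheostat too may stand at any yaw.

How it is judged:
By the outcome, as a careful person would: the job done as asked, in the order asked, and still so for the second after the job is handed in, with the robot touching nothing.
It also fails if it takes over 30 s, if anything falls off the work surface, if the arm or the gripper's body presses on something with over 40 N, if the wrist force passes 120 N, or if a joint passes its speed limit or range.

## Working session

There is one attempt and no reset: what is moved stays moved. The work goes in short steps, Python scripts to look and compute and a tool call to move; the robot and the scene stay as the last step left them, time stands still between calls to the robot, and variables do not carry over. Pictures are saved under pics/ and viewed, at most 10 in all, crops included, and the job is handed in when it is done.

Besides the shell and the picture viewer there is one more tool, called after "Emit:" as name(argument=value, ...) on one line, values as JSON. servo_tool: Moves the arm, as the interface text tells. Its arguments: {"type":"object","properties":{"plan":{"type":"array"},"force":{"type":"number"}},"required":["plan"]}

```bash
mkdir -p pics; cat > h.py <<'E'
import numpy as np, cv2, pickle
def ray(s,u,v):
    T=np.array(s["cam_to_world"]); d=T[:3,:3]@np.array([(u-s["cx"])/s["fx"],(v-s["cy"])/s["fy"],1.]); return T[:3,3],d/np.linalg.norm(d)
def onz(s,u,v,z):
    o,d=ray(s,u,v); return o+d*(z-o[2])/d[2]
def tri(s1,p1,s2,p2):
    A=np.zeros((3,3));b=np.zeros(3)
    for s,p in((s1,p1),(s2,p2)):
        o,d=ray(s,*p);P=np.eye(3)-np.outer(d,d);A+=P;b+=P@o
    x=np.linalg.solve(A,b); return x,[np.linalg.norm((np.eye(3)-np.outer(d,d))@(x-o)) for o,d in(ray(s1,*p1),ray(s2,*p2))]
E
python3 - <<'E'
from bench import sense,optics,r
import cv2,pickle
for n in("top","side"):
    s=optics.snapshot(n); pickle.dump(s,open(n+"0.pkl","wb")); cv2.imwrite(f"pics/{n}0.png",s["frame"])
    print(n,s["cam_to_world"],s["fx"])
E
```

```text
top [[-4.04295734e-02 -9.75516802e-01  2.16176821e-01  3.72123944e+02]
 [-9.99182145e-01  3.93202227e-02 -9.43195482e-03  1.09709947e+01]
 [ 7.00909677e-04 -2.16381349e-01 -9.76308671e-01  1.00013722e+03]
 [ 0.00000000e+00  0.00000000e+00  0.00000000e+00  1.00000000e+00]] 539.3953481477223
side [[ 8.65561836e-01 -3.71634870e-01  3.35693656e-01  3.08706117e+02]
 [-5.00783865e-01 -6.48006799e-01  5.73849031e-01 -4.61256195e+02]
 [ 4.26946202e-03 -6.64811787e-01 -7.46998701e-01  6.84596578e+02]
 [ 0.00000000e+00  0.00000000e+00  0.00000000e+00  1.00000000e+00]] 530.8430186463452
```

View pics/top0.png

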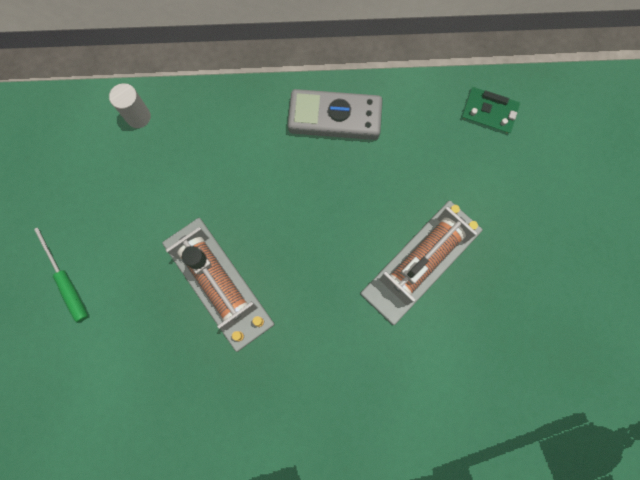

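View pics/side0.png

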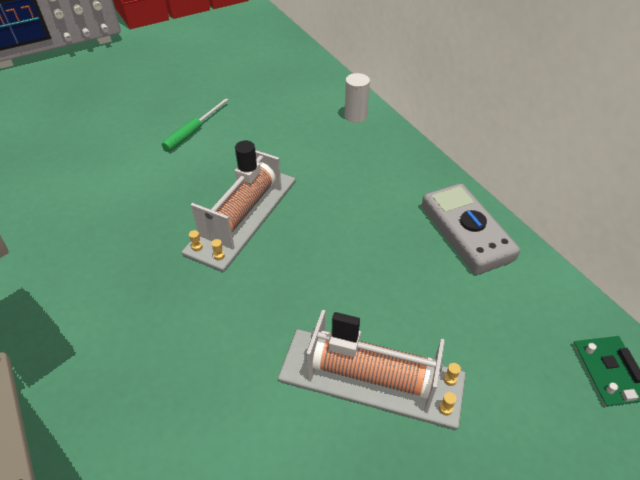

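The top view shows the blade rheostat on the right: blade near (418,267), posts near (456,209) and (474,225). In the side view the blade is near (346,327) and its posts near (454,370) and (449,400). The round grip is the other unit, top (194,257).

```bash
cat > m.py <<'E'
from h import *
S={n:pickle.load(open(n+"0.pkl","rb")) for n in("top","side")}
roi={"top":(395,245,440,285),"side":(325,310,365,345)}
proi={"top":(445,200,485,235),"side":(435,355,470,420)}
C={};P={}
for n in S:
    f=S[n]["frame"]; x0,y0,x1,y1=roi[n]
    m=(f[y0:y1,x0:x1].max(2)<55).astype(np.uint8)
    k,l,st,c=cv2.connectedComponentsWithStats(m); i=1+st[1:,4].argmax()
    ct=cv2.findContours((l==i).astype(np.uint8),0,2)[0][0]
    C[n]=c[i]+[x0,y0]; print(n,"blade",C[n],st[i],cv2.boxPoints(cv2.minAreaRect(ct+np.array([x0,y0]))).round(1).tolist())
    x0,y0,x1,y1=proi[n]; h=cv2.cvtColor(f[y0:y1,x0:x1],cv2.COLOR_BGR2HSV)
    m=cv2.inRange(h,(15,140,100),(32,255,255)); k,l,st,c=cv2.connectedComponentsWithStats(m)
    o=[c[i]+[x0,y0] for i in range(1,k) if st[i,4]>15]; P[n]=sorted(o,key=lambda p:p[1]);print(n,"posts",P[n])
b=tri(S["top"],C["top"],S["side"],C["side"]);print("blade",b)
q=[tri(S["top"],P["top"][i],S["side"],P["side"][i]) for i in(0,1)];print("posts",q, np.linalg.norm(q[0][0]-q[1][0]))
d=(q[1][0]-q[0][0])[:2]; print("px angle",np.degrees(np.arctan2(d[1],d[0])))
# base outline on z=12
f=S["top"]["frame"]; h=cv2.cvtColor(f,cv2.COLOR_BGR2HSV); m=((h[...,1]<90)|(h[...,0]<35)).astype(np.uint8); w=np.zeros_like(m); w[190:335,350:495]=m[190:335,350:495]
ct=max(cv2.findContours(w,0,2)[0],key=cv2.contourArea); bx=cv2.boxPoints(cv2.minAreaRect(ct)); g=np.array([onz(S["top"],*p,12) for p in bx]);print(bx.round(0).tolist(),g.round(0).tolist(),g.mean(0),[np.linalg.norm(g[i]-g[i-1]).round(1) for i in range(4)])
for i in range(2): e=g[i+1]-g[i];print("edge",np.degrees(np.arctan2(e[1],e[0])))
a=cv2.resize(S["top"]["frame"][225:310,360:475],None,fx=5,fy=5,interpolation=2);cv2.imwrite("pics/c.png",a)
E
python3 m.py
```

```text
top blade [410.   274.75] [14 29  3  3  4] [[409.0, 274.0], [409.5, 273.5], [411.5, 275.5], [411.0, 276.0]]
top posts []
side blade [345.2875     327.48928571] [  7   3  27  29 560] [[329.0, 335.1000061035156], [334.29998779296875, 312.6000061035156], [360.79998779296875, 318.79998779296875], [355.5, 341.3999938964844]]
side posts [array([450.23140496, 376.76859504]), array([445.632, 406.456])]
blade (array([ 510.70894734, -152.13781543,  100.95435857]), [np.float64(8.023051555899029), np.float64(8.023051555898952)])Traceback (most recent call last):
  File "m.py", line 16, in <module>
    q=[tri(S["top"],P["top"][i],S["side"],P["side"][i]) for i in(0,1)];print("posts",q, np.linalg.norm(q[0][0]-q[1][0]))
                    ~~~~~~~~^^^
IndexError: list index out of range
```

```bash
python3 - <<'E'
from h import *
f=pickle.load(open("top0.pkl","rb"))["frame"]; g=cv2.imread("pics/top0.png"); print(f.shape,f.dtype,(f!=g).sum(), f[267,410:426].tolist(), f[209,450:462].tolist())
a=cv2.resize(f[195:310,355:485],None,fx=5,fy=5,interpolation=2);cv2.imwrite("pics/c.png",a)
E
```

```text
(480, 640, 3) uint8 0 [[144, 152, 152], [122, 130, 132], [95, 100, 101], [73, 79, 77], [72, 78, 76], [79, 84, 83], [80, 86, 84], [83, 88, 86], [83, 88, 87], [84, 89, 88], [85, 88, 87], [86, 92, 91], [115, 121, 118], [173, 181, 176], [210, 217, 214], [216, 221, 217]] [[175, 191, 198], [134, 186, 203], [112, 197, 218], [111, 201, 222], [110, 202, 222], [110, 200, 221], [109, 200, 221], [108, 200, 220], [113, 200, 217], [128, 187, 197], [136, 159, 140], [111, 139, 95]]
```

View pics/c.png

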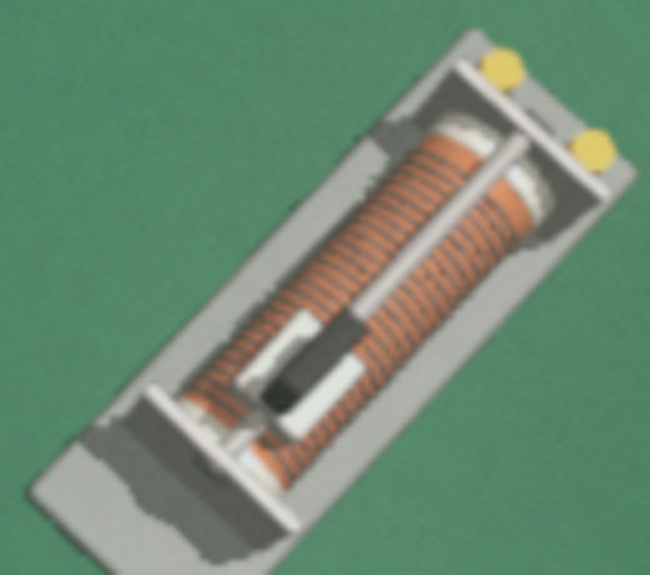

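The enlarged crop shows the blade's top centred at about (418.8,266) in the full image, and post tops at (455.4,209) and (473.4,225). The top view renders lighter than I assumed, so I'll fix the masks.

```bash
sed -i 's/max(2)<55/max(2)<(105 if n=="top" else 70)/; s/(15,140,100)/(15,100,150)/' m.py
sed -i 's/^a=cv2.*$//' m.py
cat >> m.py <<'E'
f=S["side"]["frame"]
a=np.hstack([cv2.resize(f[305:350,320:370],None,fx=8,fy=8,interpolation=2),cv2.resize(f[360:415,430:480],None,fx=8,fy=8,interpolation=2)[:360]])
cv2.imwrite("pics/d.png",a)
t=tri(S["top"],(418.8,266),S["side"],(347.3,316.5));print("top",t,onz(S["top"],418.8,266,135),onz(S["side"],347.3,316.5,135))
p=[onz(S["top"],455.4,209,46),onz(S["top"],473.4,225,46)];print(p,np.linalg.norm(p[0]-p[1]))
E
python3 m.py
```

```text
top blade [415.63276836 267.73446328] [  4  12  29  21 177] [[399.0, 272.0], [424.5, 256.0], [430.1000061035156, 265.0], [404.6000061035156, 281.0]]
top posts [array([455.06382979, 208.31914894]), array([473.38297872, 224.40425532])]
side blade [344.94505495 326.66405024] [  7   3  28  29 637] [[328.1000061035156, 334.79998779296875], [333.79998779296875, 311.70001220703125], [361.3999938964844, 318.6000061035156], [355.6000061035156, 341.6000061035156]]
side posts [array([454.14814815, 368.22222222]), array([450.65753425, 379.78082192]), array([449.67521368, 398.17094017]), array([446.25675676, 409.56756757])]
blade (array([ 513.80358671, -158.18522876,  112.31525987]), [np.float64(1.1422195859182356), np.float64(1.1422195859182902)])
posts [(array([ 630.21522297, -251.276726  ,   47.19996394]), [np.float64(0.175428687338908), np.float64(0.17542868733912054)]), (array([ 593.88715124, -272.39880481,   83.4625627 ]), [np.float64(4.25908951961432), np.float64(4.259089519614254)])] 55.505378824990366
px angle -149.82517527605137
[[357.0, 293.0], [450.0, 195.0], [486.0, 230.0], [394.0, 327.0]] [[487.0, -66.0, 12.0], [666.0, -253.0, 12.0], [595.0, -316.0, 12.0], [421.0, -129.0, 12.0]] [ 542.36009322 -190.8991901    12.        ] [np.float64(90.5), np.float64(259.3), np.float64(94.2), np.float64(255.6)]
edge -46.25688025314335
edge -138.58028151589977
top (array([ 514.00501077, -159.47705185,  136.05060309]), [np.float64(2.5064253089336974), np.float64(2.5064253089335513)]) [ 511.73662959 -158.89534584  135.        ] [ 516.95302078 -159.30385491  135.        ]
[array([ 629.05346957, -252.02396396,   46.        ]), array([ 597.58864109, -281.92232804,   46.        ])] 43.4044652717789
```

View pics/d.png

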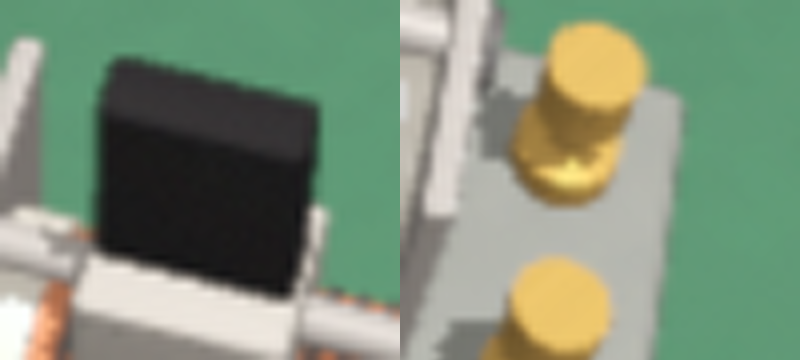

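```bash
python3 - <<'E'
from bench import sense,optics
from h import *
from scipy.spatial.transform import Rotation as R
S={n:pickle.load(open(n+"0.pkl","rb")) for n in("top","side")}
for a,b in(((418.8,266),(346,318.5)),((455.1,208.5),(454.6,368.2)),((473.4,224.6),(450,397.9))): print(tri(S["top"],a,S["side"],b))
s=sense();print(s["tool_pos"],s["tcp_rot"],s["time"],s["finger_gap"])
M=R.from_euler("xyz",s["tcp_rot"],degrees=True).as_matrix();print(M.round(3)); print("tool y angle",np.degrees(np.arctan2(M[1,1],M[0,1])))
E
```

```text
(array([ 513.38497126, -159.70461156,  133.02805344]), [np.float64(1.365361725456064), np.float64(1.3653617254559245)])
(array([ 630.26583232, -251.47571871,   47.27855463]), [np.float64(0.6062897005766638), np.float64(0.6062897005765998)])
(array([ 598.28437731, -281.58464177,   47.93493436]), [np.float64(0.4207765756459324), np.float64(0.42077657564618104)])
[ 222.32525859 -556.87837412  302.92214138] [-1.79902771e+02 -9.51972131e-03  2.17578488e+01] 0.1 85.26062782826295
[[ 0.929  0.371 -0.   ]
 [ 0.371 -0.929  0.002]
 [ 0.    -0.002 -1.   ]]
tool y angle -68.2421350799591
```

Heights match the text (133 vs 135, 47–48 vs 46). The track runs at about -46.5° and the blade is at (513,-160). I'm moving above it, turning +111.7°.

Emit:
servo_tool(plan=[[[0.022, 0.03, 0, 8.59, 0.0854], [0.022, 0.03, 0, 8.59, 0.0854], [0.022, 0.031, 0, 8.59, 0.0854], [0.022, 0.031, 0, 8.59, 0.0854], [0.022, 0.031, 0, 8.59, 0.0854], [0.022, 0.031, 0, 8.59, 0.0854], [0.022, 0.031, 0, 8.59, 0.0854], [0.022, 0.031, 0, 8.59, 0.0854], [0.022, 0.031, 0, 8.59, 0.0854], [0.023, 0.03, 0, 8.59, 0.0854]]])

```text
time: 1.1
tool_pos: [443.9, -248.7, 303.5]
tcp_rot: [-180.0, -0.0, 108.0]
ft_force: [0.7, -0.9, 0.2]
finger_gap: 85.4
grip_force: 0.0
```

Emit:
servo_tool(plan=[[[0.023, 0.03, 0, 8.59, 0.06], [0.023, 0.03, 0, 8.59, 0.06], [0.023, 0.03, -0.02, 8.59, 0.06], [0, 0, -0.01, 0, 0.06], [0, 0, 0, 0, 0.06], [0, 0, 0, 0, 0.06]]])

```text
time: 1.7
tool_pos: [512.0, -160.7, 273.6]
tcp_rot: [-180.0, -0.0, 133.3]
ft_force: [0.1, 0.4, 0.1]
finger_gap: 60.0
grip_force: 0.0
```

```bash
python3 - <<'E'
from bench import sense,optics
from h import *
s=optics.snapshot("wrist");pickle.dump(s,open("w1.pkl","wb"));cv2.imwrite("pics/w1.png",s["frame"])
t=sense();print(t["time"],t["tool_pos"],t["tcp_rot"],t["joint_pos"],t["finger_gap"]);print(s["cam_to_world"])
E
```

```text
1.75 [ 512.12698917 -161.0793978   274.29846274] [-1.79984789e+02  1.58354937e-02  1.33316397e+02] [-2.29213959e+01 -1.43164370e+00  9.75873508e+01 -2.04206007e-02
  8.38359295e+01 -6.62355993e+01] 60.052813050231244
[[ 7.26843556e-01  6.60867711e-01  1.86955379e-01  4.63521989e+02]
 [ 6.86800185e-01 -6.98605483e-01 -2.00638690e-01 -1.09467525e+02]
 [-1.98757868e-03  2.74233928e-01 -9.61660960e-01  3.45405588e+02]
 [ 0.00000000e+00  0.00000000e+00  0.00000000e+00  1.00000000e+00]]
```

View pics/w1.png

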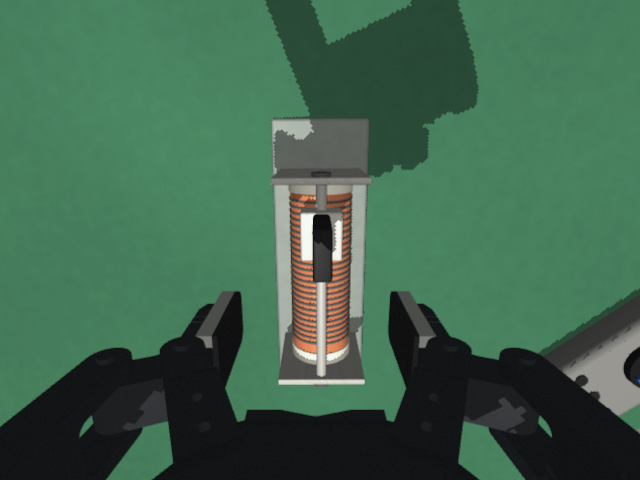

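The wrist view shows the blade's long side aligned with the image column, with its top spanning roughly (322,247) to (322,281). The fingers sit either side and the track points down the image.

```bash
python3 - <<'E'
from h import *
s=pickle.load(open("w1.pkl","rb"));f=s["frame"]
g=f[205:290,308:338].max(2); 
for v in (225,240,246,252,260,270,278): 
    k=np.where(f[v,305:340].max(2 if 0 else 1)<75)[0]+305; print(v,k.min() if len(k) else 0,k.max() if len(k) else 0, f[v,322].tolist())
for v in(247,264,281): print(onz(s,322.5,v,135))
print("plate tops",onz(s,321,181,88),onz(s,321.5,381,88))
E
```

```text
225 313 330 [11, 12, 13]
240 313 331 [25, 21, 21]
246 313 331 [65, 64, 65]
252 313 331 [61, 63, 63]
260 313 331 [60, 61, 62]
270 313 332 [61, 60, 60]
278 313 331 [58, 58, 59]
[ 510.52814118 -153.49922718  135.        ]
[ 517.9173622  -161.23493035  135.        ]
[ 525.50634144 -169.17975844  135.        ]
plate tops [ 487.32450579 -129.55207234   88.        ] [ 598.89608008 -246.02773732   88.        ]
```

Against the top/side estimate (513,-160), the wrist gives (517,-160), so I'm aiming for (515,-160) and descending to TCP z = 173, which puts the tips at 100, above the 92 carriage.

Emit:
servo_tool(plan=[[[0.003, 0.001, -0.02, 0, 0.05], [0, 0, -0.025, 0, 0.05], [0, 0, -0.025, 0, 0.05], [0, 0, -0.02, 0, 0.05], [0, 0, -0.011, 0, 0.05], [0, 0, 0, 0, 0.05], [0, 0, 0, 0, 0.05]]])

```text
time: 2.45
tool_pos: [515.8, -159.9, 174.1]
tcp_rot: [180.0, 0.1, 133.4]
ft_force: [-0.2, -1.1, -0.1]
finger_gap: 50.3
grip_force: 0.0
```

```bash
python3 - <<'E'
from bench import sense,optics
from h import *
s=optics.snapshot("wrist");pickle.dump(s,open("w2.pkl","wb"));cv2.imwrite("pics/w2.png",s["frame"])
E
```

```text
(no output)
```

View pics/w2.png

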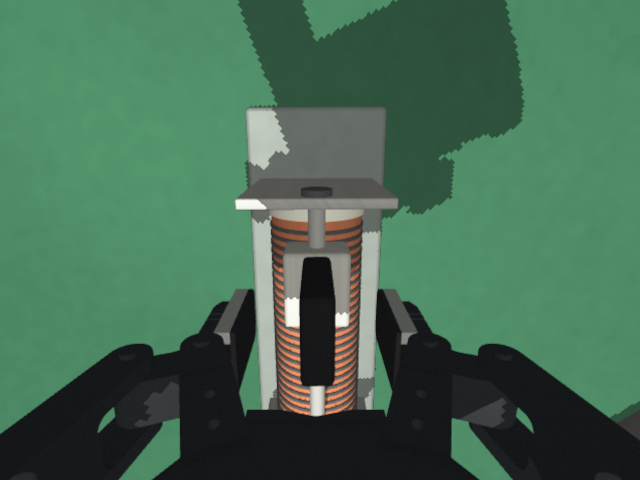

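The blade (columns 300–335, centre 317.5) lies midway between the pads (255 and 376), so I'm closing.

Emit:
servo_tool(plan=[[[0, 0, 0, 0, 0.02], [0, 0, 0, 0, 0.005], [0, 0, 0, 0, 0.005], [0, 0, 0, 0, 0.005], [0, 0, 0, 0, 0.005], [0, 0, 0, 0, 0.005]]], force=30)

```text
time: 3.1
tool_pos: [516.0, -159.3, 173.8]
tcp_rot: [180.0, 0.1, 133.4]
ft_force: [-0.7, 1.7, 6.5]
finger_gap: 11.6
grip_force: 32.9
```

Emit:
servo_tool(plan=[[[0.0069, -0.0072, 0, 0, 0.005], [0.0069, -0.0072, 0, 0, 0.005], [0.0069, -0.0072, 0, 0, 0.005], [0.0069, -0.0072, 0, 0, 0.005], [0.0069, -0.0072, 0, 0, 0.005], [0.0069, -0.0072, 0, 0, 0.005], [0.0069, -0.0072, 0, 0, 0.005], [0.0069, -0.0072, 0, 0, 0.005], [0, 0, 0, 0, 0.005], [0, 0, 0, 0, 0.005]]])

```text
time: 4.1
tool_pos: [571.5, -217.5, 173.8]
tcp_rot: [180.0, 0.1, 133.4]
ft_force: [2.4, -2.1, 5.4]
finger_gap: 11.6
grip_force: 32.8
```

Emit:
servo_tool(plan=[[[0.0028, -0.0029, 0, 0, 0.005], [0.0028, -0.0029, 0, 0, 0.005], [0.0028, -0.0029, 0, 0, 0.005], [0.0028, -0.0029, 0, 0, 0.005], [0, 0, 0, 0, 0.005]]])

```text
time: 4.6
tool_pos: [582.1, -228.5, 173.8]
tcp_rot: [180.0, 0.0, 133.4]
ft_force: [-1.0, 0.1, 6.9]
finger_gap: 11.7
grip_force: 33.3
```

Emit:
servo_tool(plan=[[[0.0014, -0.0015, 0, 0, 0.005], [0.0014, -0.0015, 0, 0, 0.005], [0, 0, 0, 0, 0.005]]])

```text
time: 4.9
tool_pos: [584.7, -231.3, 173.8]
tcp_rot: [180.0, 0.0, 133.4]
ft_force: [-1.0, 1.2, 7.7]
finger_gap: 11.6
grip_force: 33.4
```

Emit:
servo_tool(plan=[[[0.0014, -0.0015, 0, 0, 0.005], [0.0014, -0.0015, 0, 0, 0.005], [0, 0, 0, 0, 0.005]]])

```text
time: 5.2
tool_pos: [586.6, -233.2, 173.8]
tcp_rot: [-180.0, -0.2, 133.5]
ft_force: [-8.9, 6.3, 15.0]
finger_gap: 11.3
grip_force: 34.3
```

Emit:
servo_tool(plan=[[[0.0014, -0.0015, 0, 0, 0.005], [0, 0, 0, 0, 0.005]]])

```text
time: 5.4
tool_pos: [587.0, -233.5, 173.7]
tcp_rot: [-179.9, -0.4, 133.5]
ft_force: [-16.9, 11.9, 21.1]
finger_gap: 11.7
grip_force: 35.2
```

The along-track reaction is about 20 N after 103 mm of travel (102 expected), so the carriage is on the stop. Releasing now, then lifting.

Emit:
servo_tool(plan=[[[0, 0, 0, 0, 0.03], [0, 0, 0, 0, 0.05], [0, 0, 0, 0, 0.05], [0, 0, 0, 0, 0.05], [0, 0, 0, 0, 0.05]]])

```text
time: 5.9
tool_pos: [588.7, -236.0, 172.6]
tcp_rot: [-180.0, -0.0, 133.4]
ft_force: [-0.8, 0.5, -0.3]
finger_gap: 49.7
grip_force: 0.0
```

Emit:
servo_tool(plan=[[[0, 0, 0.02, 0, 0.05], [0, 0, 0.03, 0, 0.05], [0, 0, 0.04, 0, 0.05], [-0.02, 0.02, 0.04, 0, 0.05], [-0.03, 0.03, 0.02, 0, 0.05], [-0.03, 0.03, 0, 0, 0.05], [0, 0, 0, 0, 0.05], [0, 0, 0, 0, 0.05]]])

```text
time: 6.7
tool_pos: [508.5, -155.5, 323.2]
tcp_rot: [180.0, 0.1, 133.5]
ft_force: [-0.9, -0.3, 0.3]
finger_gap: 50.0
grip_force: 0.0
```

```bash
python3 - <<'E'
from bench import sense,optics
from h import *
a=optics.snapshot("wrist");b=optics.snapshot("side")
pickle.dump((a,b),open("e.pkl","wb"))
cv2.imwrite("pics/e.png",np.hstack([cv2.resize(a["frame"],(400,300)),cv2.resize(b["frame"][240:450,230:510],(400,300),interpolation=2)]))
t=sense();print(t["time"],t["tool_pos"],t["ft_force"])
E
```

```text
6.8 [ 509.3848538  -156.49764679  323.08488081] [ 1.05552149 -0.44368835 -0.02146414]
```

View pics/e.png

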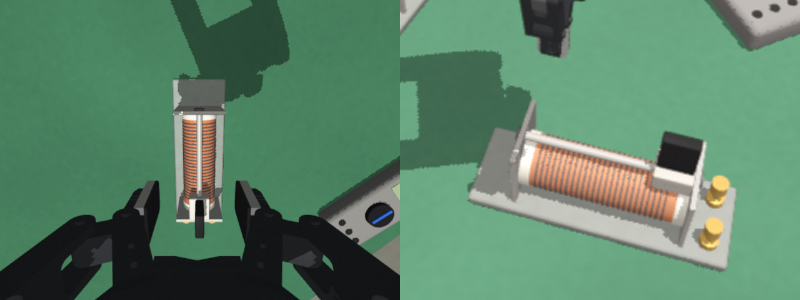

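The side view (right half) shows the carriage flush against the end plate by the posts, near (695,180), with the gripper clear.

```bash
python3 -c "
from bench import r
print(r.hand_in())"
```

```text
the job is handed in; nothing more can be done
None
```

The blade grip is home against the end plate by the brass posts, the round-grip rheostat was never touched, the gripper has let go, and the job was handed in at about 6.8 s on the robot's clock.

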